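# Fit the charged cell into the inspection lamp's power unit

## Task

Take the charged cell (green band) out of the charger and fit it in the lamp's power unit: with the brass-nub end still raised, press its plain end against the spring contact under the orange hood until the spring gives, then tip the nub end down in front of the fixed contact and let go, so that the cell lies level and fully home in its rests, held by the spring. Go gently: never drive the spring contact hard against its stop and never force the cell down. Leave the red-banded cell in the charger and everything else on the table where it is.

Things in the scene. Friction and masses are not known exactly. Their poses are not given: they have to be found in the camera images.
- good_cell_center (a point): Centre of the charged cell: white cylinder, 26 mm diameter, 100 mm long overall, green band, about 0.14 kg. Its x axis runs along it from the plain steel end (x = -50 mm) to the brass nub: shoulder at x = +47 mm, nub (9 mm diameter) ends at +50 mm. Green band at x = +18 to +40 mm. It may roll about x. It starts level in the charger.
- good_cell_nub (a point): The tip of the charged cell's brass nub (cell x = +50 mm); axes as the cell's.
- flat_cell_center (a point): Centre of the flat (spent) cell: same as the charged one but with a red band. It stays in the charger.
- charger: Grey charger, fixed: base 130 x 170 x 16 mm (x, y, z), origin under its centre. Two cells lie along its x, nubs to +x, on V rests at y = +42.5 and -42.5 mm (which is where varies), cell axis 46 mm above the table. Each V rest spans x = 35 to 45 mm either side, so the middle 70 mm of a cell is free on both sides for fingers, down to the base.
- unit: Lamp power unit, fixed: grey base 200 x 100 x 14 mm, origin under its centre; x runs along the bay from the sprung end (-x, nearer the robot, orange hood) to the fixed-contact end (+x; white panel block 48 mm high at x = 72 to 100 mm). A black insert carries the bay, clamped firmly but up to 10 mm off either way along x: the measured pose does NOT show this, find it by feel or sight.
- bay (a point): NOMINAL centre of the seated cell's axis, 46 mm above the table, for an insert at mid setting; unit's axes. From here, in the insert: cell from x = -50 to +50 mm; V rests at x = -46 to -36 and +38 to +48 mm, upper edges 4 mm below the axis; between them a floor 28 mm below the axis, room for fingers. Fixed contact: wall, face at x = +50, 8 mm thick, 44 mm wide, top 2 mm above the axis.
- hood (a point): NOMINAL middle of the orange hood's lip, on its underside, 65 mm above the table, 41 mm from bay towards -x. The hood (4 mm thick, 44 mm wide) reaches 36 mm from the lip towards -x and roofs the spring contact, so the plain end cannot come straight down: it enters under the lip moving to -x, nub end raised 10 to 16 degrees.
- contact (a joint): Travel of the spring contact, m: an upright brass plate 22 mm wide, 34 to 58 mm above the table, face 42 mm to -x of the bay centre when free (0), hard stop at 0.0145. It resists with 2 N at 0, plus 0.6 N per mm, 10.7 N at the stop, then steeply more; 18 N damages it. A seated cell leaves it at 0.008; tipping the nub down past the fixed contact needs 0.0105 or more: 8.5 to 9.5 N.
- sample_ring: Black ring 100 mm across, 16 mm high, origin under its centre; a bystander.
- plates: Stack of green, white and clear specimen plates 100 x 70 x 20 mm, origin under its centre; a bystander.
- driver: Screwdriver lying on the table; a bystander.
- weight: Steel knobbed weight 50 mm across, 66 mm high, origin under its centre; a bystander.
- jar: Closed jar 64 mm across, 85 mm high, origin under its centre; a bystander.

How it is judged:
By the outcome, as a careful person would: the job done as asked, in the order asked, and still so for the second after the job is handed in, with the robot touching nothing.
It also fails if it takes over 64 s, if anything falls off the work surface, if the arm or the gripper's body presses on something with over 40 N, if the wrist force passes 120 N, or if a joint passes its speed limit or range.

## Robot

A 7-joint arm with a two-finger parallel gripper is mounted at the origin on the work surface. World frame = base frame: x ahead of the robot, y to its left, z up, the work surface at z = 0. Lengths are in mm, angles in rad, forces in N, time in s.
With the tool pointing down it reaches from about 400 to 875 mm from the base axis. Payload 4.4 kg.
Tool frame: the origin (TCP) lies at the very end of the fingers, on their centre line; the grasp point (between the pads) lies 19 mm behind it; z points along the fingers, x is the direction in which the jaws open and shut, and the axes are right-handed (so a half turn about z gives the same grasp; the last joint's range is limited). The gripper opens to 85 mm and grips with 20 to 120 N. Pads are 22 mm wide; open, the fingers measure 114 mm over their backs; the gripper's body (76 mm by 85 mm) begins 54 mm behind the grasp point. The pads swing forward as they close: fully open they stand 13 mm farther back than shut.
Start: joints at [-1.413, 0.628, 0.038, 1.517, -0.027, 0.996, -0.02], TCP at [144.233, 633.81, 231.313] pointing down, gripper open.
Joint ranges: [-3.06, 3.06], [-0.37, 2.12], [-1.25, 1.32], [0.18, 2.47], [-1.1, 4.24], [0.23, 1.98], [-2.94, 2.94]. Speed limits (rad/s): [2.57, 2.57, 3.14, 3.14, 3.14, 3.14, 3.14].

## Interface

Orientations are given as [roll, pitch, yaw] about the fixed x, y, z axes, in that order (R = Rz(yaw) Ry(pitch) Rx(roll)).
In Python, from cell import ctrl gives the robot as it stands.
- The arm moves only by the shell command python3 -m creep 'ROWS'. ROWS is text: rows parted by semicolons, each of 7 numbers parted by spaces: the shift along the tool's x, y, z in units of 40 mm (1.0 is 40 mm), then the turn, a rotation vector about the tool's x, y, z in degrees, then the closure, from 0 (fully open) to 1 (shut). In form: x y z rx ry rz grip; .... A call has 1 to 10 rows; each row is the pose to reach, as a shift and turn from the pose commanded when the call began, along the tool's axes at that moment; what a row does not reach only later rows make up. A row lasts 1/12 s, in which the tool goes at most 41.7 mm and 7.16 degrees, less where a joint would pass 70% of its speed; a pose out of reach is approached as far as the arm can. A call with a gripper value outside its range is refused whole. The fingers move at their own pace and stop on an object; the grip force is fixed at half the most. Time passes only in rows, so rows that repeat a pose let the fingers close. It gives the time, the measured TCP pose, the force and the opening at its end, in the units of the state.
- ctrl.read_state(): the state, without advancing time (a new reading comes with each control period).
- ctrl.get_image(name): name is "scene" or "top" or "wrist"; returns a dict with "img" (384x512x3 uint8, red, green, blue), "vfov" (degrees; the focal length in pixels is half the picture's height over the tangent of half this angle, whatever the lens; pixels are square), "cx", "cy" (the principal point, pixels), "distortion" ([k1, k2, p1, p2, k3] as OpenCV has them; the pictures are not rectified), "T" (4x4, takes a point from camera to world coordinates); the wrist camera has in their place "tool_from_camera" (4x4, takes a point from camera to tool coordinates, whose origin is the TCP and whose axes are the tool frame's). Camera axes: x right, y up, looking along -z (the intrinsics and any distortion apply to the point x, -y, -z); pixel columns grow to the right and rows downward; lengths in mm; the calibration is good to about 2 mm. A picture is of the moment at which its call begins: read the wrist's pose just before it. There is no depth.
- ctrl.finish_job(): hands the job in, once; it reports no verdict.
Trained networks look in the newest picture that a camera, given by its name, has taken for a name from the list of things; names that differ only in an ending like _2 or _b are one class to them, and where a whole thing is asked for, a point or a joint stands for the part that bears it (a point fixed in the world has none). Each returns a list of dicts, best first, with "score" (0 to 1); they miss things now and then, are a little off and sometimes report something else, mostly with a low value. They report only what shows in the picture. A call takes as long as a camera call.
- ctrl.boxes_of(camera, thing): "rect" ([left, top, right, bottom] in pixels, round what is visible of it).
- ctrl.cut_out(camera, thing): "pixels" (384x512 bool, what is visible of it) and "rect" ([left, top, right, bottom] in pixels, round what is visible of it).
The state is a dict: "clock": time; "qpos": joint angles; "qd": joint speeds; "tau": joint torques, N m; "eef_pos": TCP position; "tool_rot": TCP orientation; "force": force on the tool from outside, world axes, zero at the start; "torque": the same for the moment, N m; "width": finger opening in mm.
Only numpy, scipy, OpenCV 4.12 (cv2) and the standard library are available. Lean on these libraries where they do the work, as an engineer would, in place of code of your own. Each camera call takes 0.05 s, during which the arm holds its last target.

## Working session

There is one attempt and no reset: what is moved stays moved. The work goes in short steps, Python scripts to look and compute and a shell command to move; the robot and the scene stay as the last step left them, time stands still between calls to the robot, and variables do not carry over. Pictures are saved under pics/ and viewed, and the job is handed in when it is done.

```bash
ls; mkdir -p pics
python3 - <<'E'
from cell import ctrl
import cv2, numpy as np
s=ctrl.read_state(); print({k:np.round(v,3).tolist() for k,v in s.items()})
for n in ["scene","top","wrist"]:
    d=ctrl.get_image(n); cv2.imwrite(f"pics/{n}0.png",d["img"][:,:,::-1])
    print(n,{k:(np.round(v,4).tolist()) for k,v in d.items() if k!="img"})
E
```

```text
pics
{'clock': 0.0, 'qpos': [-1.413, 0.629, 0.038, 1.518, -0.027, 0.996, -0.02], 'qd': [-0.001, -0.0, 0.001, 0.001, 0.0, -0.001, 0.001], 'tau': [0.002, -56.34, 1.226, -19.344, 0.011, 0.01, -0.0], 'eef_pos': [144.087, 633.189, 230.408], 'tool_rot': [3.142, 0.002, 1.347], 'force': [0.702, 0.018, -0.336], 'torque': [0.015, -0.01, -0.022], 'width': 85.476}
scene {'vfov': 43.2507, 'cx': 257.5967, 'cy': 193.4468, 'distortion': [-0.0019, 0.0, 0.0, 0.0, 0.0], 'T': [[0.0734, -0.8459, 0.5282, 1385.6077], [0.9973, 0.0621, -0.0393, -66.1063], [0.0004, 0.5297, 0.8482, 1326.1396], [0.0, 0.0, 0.0, 1.0]]}
top {'vfov': 48.9298, 'cx': 253.9248, 'cy': 191.6102, 'distortion': [-0.0464, 0.0, 0.0, 0.0, 0.0], 'T': [[-0.0193, 0.9929, -0.117, 444.0058], [-0.9998, -0.0199, -0.004, -10.7384], [-0.0063, 0.1169, 0.9931, 1356.7202], [0.0, 0.0, 0.0, 1.0]]}
wrist {'vfov': 68.6156, 'cx': 253.3284, 'cy': 189.2221, 'distortion': [-0.0103, 0.0, 0.0, 0.0, 0.0], 'tool_from_camera': [[1.0, 0.0001, -0.0004, 0.8331], [0.0, -0.9639, -0.2664, -68.0214], [-0.0004, 0.2664, -0.9639, -142.6875], [0.0, 0.0, 0.0, 1.0]]}
```

View pics/scene0.png

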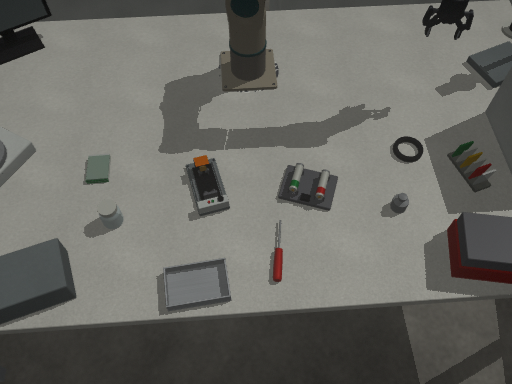

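View pics/top0.png

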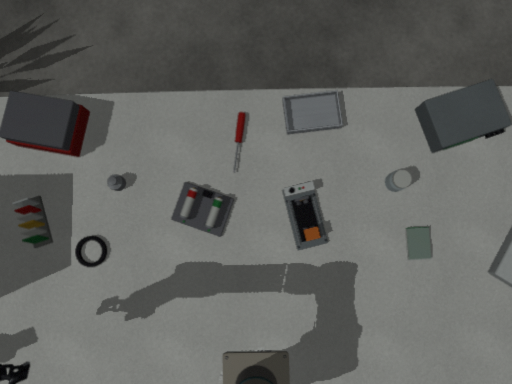

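View pics/wrist0.png

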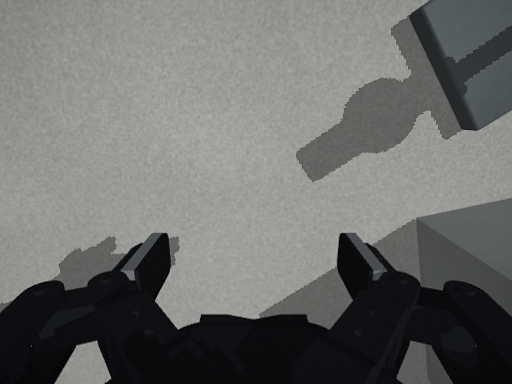

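```bash
cat > h.py <<'E'
import numpy as np, cv2
from cell import ctrl
from scipy.spatial.transform import Rotation as R
def K(d):
    f=d["img"].shape[0]/2/np.tan(np.radians(d["vfov"])/2); return np.array([[f,0,d["cx"]],[0,f,d["cy"]],[0,0,1.]])
def T_of(d,st=None):
    if "T" in d: return np.array(d["T"])
    A=np.eye(4);A[:3,:3]=R.from_euler("xyz",st["tool_rot"]).as_matrix();A[:3,3]=st["eef_pos"]
    return A@np.array(d["tool_from_camera"])
def ray(d,uv,st=None):
    T=T_of(d,st);p=cv2.undistortPoints(np.float64(uv).reshape(-1,1,2),K(d),np.array(d["distortion"])).reshape(-1,2)
    v=np.c_[p[:,0],-p[:,1],-np.ones(len(p))]@T[:3,:3].T
    return T[:3,3],v
def onz(d,uv,z,st=None):
    o,v=ray(d,uv,st); return o+v*((z-o[2])/v[:,2:])
def proj(d,P,st=None):
    T=np.linalg.inv(T_of(d,st));p=np.float64(P).reshape(-1,3)@T[:3,:3].T+T[:3,3]
    return cv2.projectPoints(p*[1,-1,-1],np.zeros(3),np.zeros(3),K(d),np.array(d["distortion"]))[0].reshape(-1,2)
def save(n,img,box=None,s=1):
    if box: img=img[box[1]:box[3],box[0]:box[2]]
    cv2.imwrite("pics/"+n,cv2.resize(img[:,:,::-1],None,fx=s,fy=s,interpolation=cv2.INTER_CUBIC))
def outline(m):
    c=max(cv2.findContours(m.astype(np.uint8),0,2)[0],key=cv2.contourArea); return cv2.minAreaRect(c),c
E
python3 - <<'E'
from h import *
for n,bx in [("top",(160,170,340,260)),("scene",(170,140,350,230))]:
    d=ctrl.get_image(n); save(n+"1.png",d["img"],bx,4.4)
    for t in ["good_cell_center","flat_cell_center","charger","unit","hood","bay"]:
        r=ctrl.cut_out(n,t)
        for q in r[:1]:
            rc,c=outline(q["pixels"]); b=cv2.boxPoints(rc)
            z={"good_cell_center":46,"flat_cell_center":46,"charger":16,"unit":14,"hood":67}.get(t,46)
            print(n,t,round(q["score"],2),np.round(rc[0],1),np.round(onz(d,b,z)[:,:2]).tolist(), "c",np.round(onz(d,[rc[0]],z)))
E
```

```text
top good_cell_center 0.77 [213.  212.7] [[494.0, 151.0], [585.0, 120.0], [576.0, 95.0], [485.0, 126.0]] c [[535. 123.  46.]]
top flat_cell_center 0.66 [188.2 202.5] [[527.0, 229.0], [619.0, 198.0], [610.0, 172.0], [517.0, 203.0]] c [[568. 201.  46.]]
top charger 0.86 [202.2 208.6] [[519.0, 261.0], [643.0, 217.0], [583.0, 60.0], [460.0, 105.0]] c [[551. 161.  16.]]
top unit 0.64 [304.1 215.1] [[612.0, -92.0], [635.0, -191.0], [437.0, -234.0], [414.0, -137.0]] c [[ 524. -164.   14.]]
top hood 0.67 [212.8 212.6] [[493.0, 149.0], [583.0, 118.0], [574.0, 94.0], [485.0, 125.0]] c [[534. 122.  67.]]
top bay 0.61 [304.2 215.1] [[610.0, -88.0], [634.0, -188.0], [435.0, -232.0], [412.0, -134.0]] c [[ 522. -160.   46.]]
scene good_cell_center 0.67 [296.1 176.9] [[582.0, 90.0], [476.0, 127.0], [487.0, 152.0], [592.0, 113.0]] c [[535. 120.  46.]]
scene flat_cell_center 0.75 [321.9 184. ] [[615.0, 166.0], [509.0, 206.0], [520.0, 231.0], [625.0, 191.0]] c [[568. 198.  46.]]
scene charger 0.85 [307.3 187.3] [[589.0, 54.0], [462.0, 94.0], [527.0, 259.0], [649.0, 213.0]] c [[558. 156.  16.]]
scene unit 0.56 [206.8 183.9] [[422.0, -243.0], [392.0, -138.0], [613.0, -94.0], [638.0, -192.0]] c [[ 520. -166.   14.]]
scene hood 0.85 [206.7 184.4] [[462.0, -236.0], [434.0, -137.0], [647.0, -94.0], [670.0, -187.0]] c [[ 557. -163.   67.]]
scene bay 0.8 [206.6 184.4] [[446.0, -239.0], [417.0, -141.0], [634.0, -95.0], [659.0, -187.0]] c [[ 543. -165.   46.]]
```

```bash
ls pics
```

```text
scene0.png
scene1.png
top0.png
top1.png
wrist0.png
```

View pics/top1.png

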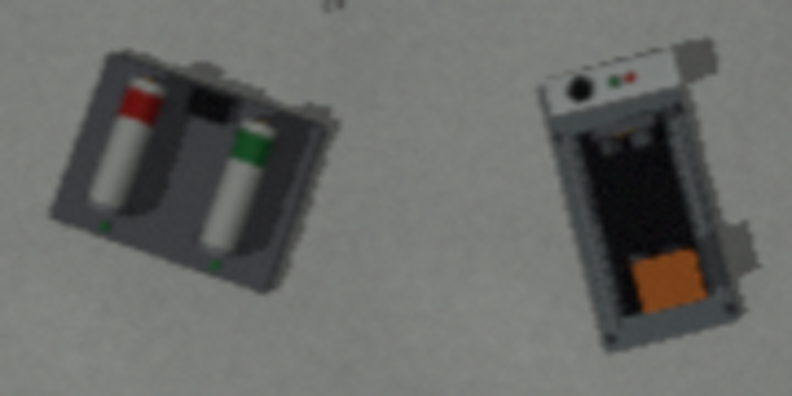

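View pics/scene1.png

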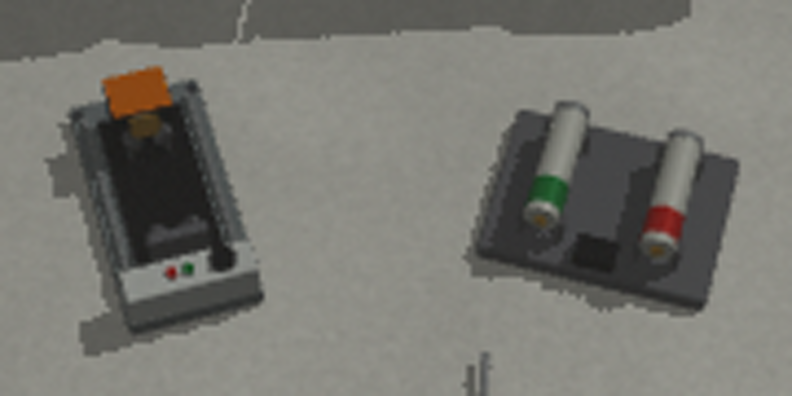

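```bash
cat >> h.py <<'E'
def delta(pos,rot,st=None):
    """pos world mm, rot Rotation -> row numbers from the current pose"""
    st=st or ctrl.read_state(); R0=R.from_euler("xyz",st["tool_rot"])
    sh=R0.inv().apply(np.array(pos)-st["eef_pos"])/40
    rv=np.degrees((R0.inv()*rot).as_rotvec())
    return np.round(np.r_[sh,rv],3)
def cellrot(yaw,tilt=0):
    """tool rotation for cell x axis at yaw, nub raised by tilt (deg); tool y = cell x"""
    cx=np.array([np.cos(yaw)*np.cos(np.radians(tilt)),np.sin(yaw)*np.cos(np.radians(tilt)),np.sin(np.radians(tilt))])
    tx=np.array([-np.sin(yaw),np.cos(yaw),0]); return R.from_matrix(np.c_[tx,cx,np.cross(tx,cx)])
def show():
    s=ctrl.read_state(); print({k:np.round(s[k],3).tolist() for k in["clock","eef_pos","tool_rot","force","width","qpos"]}); return s
E
python3 - <<'E'
from h import *
print(delta([535,122,200],cellrot(-.344)))
E
```

```text
[-1.0307e+01  1.2365e+01  7.8300e-01 -0.0000e+00 -2.0000e-03  6.8840e+00]
```

```bash
python3 -m creep '-0.6 0.75 0 0 0 1 0; -1.3 1.6 0 0 0 2 0; -2 2.4 0.1 0 0 3 0; -2.6 3.1 0.2 0 0 4 0; -3.2 3.8 0.3 0 0 5 0; -3.8 4.6 0.3 0 0 6 0; -4.4 5.3 0.4 0 0 7 0; -5 6 0.4 0 0 7 0; -5.5 6.6 0.4 0 0 7 0; -5.5 6.6 0.4 0 0 7 0'; python3 -c "
from h import *
show();print(delta([535,122,200],cellrot(-.344)))"
```

```text
clock: 1.68
eef_pos: [357.7, 354.0, 215.6]
tool_rot: [3.138, 0.003, 1.214]
force: [0.2, -0.5, -0.0]
width: 85.4
{'clock': 1.683, 'eef_pos': [357.69, 354.022, 215.566], 'tool_rot': [3.138, 0.003, 1.214], 'force': [0.181, -0.512, -0.043], 'width': 85.393, 'qpos': [-0.897, 0.443, 0.082, 1.939, -0.044, 0.762, 0.424]}
[-3.888  6.177  0.422  0.209  0.15  -0.711]
```

```bash
python3 -m creep '-0.5 0.75 0 0 0 0 0; -1 1.6 0.1 0 0 0 0; -1.5 2.4 0.1 0 0 0 0; -2 3.2 0.2 0 0 0 0; -2.5 4 0.3 0 0 0 0; -3 4.8 0.3 0 0 0 0; -3.5 5.5 0.4 0 0 -0.5 0; -3.89 6.17 0.42 0.2 0.15 -0.7 0; -3.89 6.17 0.42 0.2 0.15 -0.7 0;-3.89 6.17 0.42 0.2 0.15 -0.7 0'
python3 - <<'E'
from h import *
s=show();d=ctrl.get_image("wrist");save("w1.png",d["img"],None,1.5)
E
```

```text
clock: 2.52
eef_pos: [533.3, 128.6, 198.4]
tool_rot: [-3.139, -0.002, 1.232]
force: [-1.1, 0.6, 0.1]
width: 85.5
{'clock': 2.517, 'eef_pos': [533.343, 128.594, 198.382], 'tool_rot': [-3.139, -0.002, 1.232], 'force': [-1.12, 0.624, 0.091], 'width': 85.537, 'qpos': [-0.335, 0.526, 0.074, 1.84, -0.058, 0.779, 1.003]}
```

View pics/w1.png

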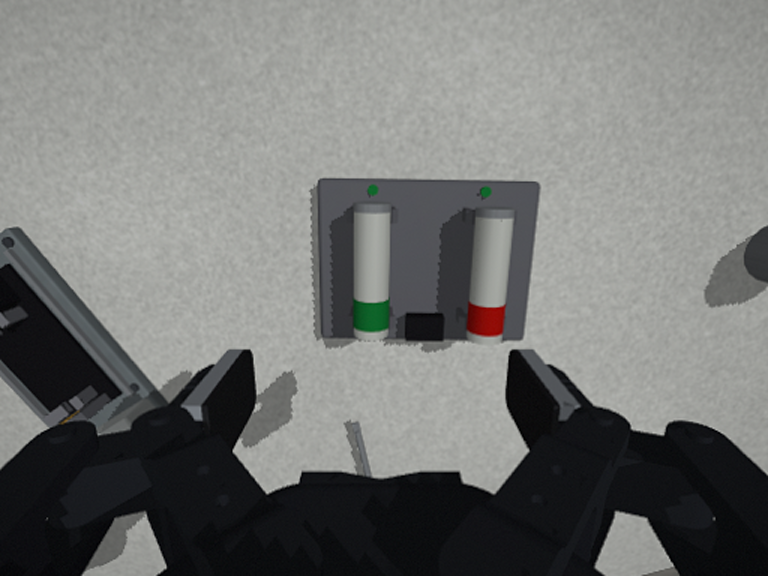

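```bash
cat >> h.py <<'E'
from scipy.optimize import minimize
def cyl(x,y,z,yaw,tilt=0):
    a=np.linspace(0,2*np.pi,48,endpoint=False); P=[]
    for X,r in [(-50,13),(47,13),(50,4.5)]: P.append(np.c_[np.full(48,X),r*np.cos(a),r*np.sin(a)])
    P=np.vstack(P); Rm=R.from_euler("zy",[yaw,-np.radians(tilt)],).as_matrix() if 0 else R.from_euler("ZY",[yaw,-np.radians(tilt)]).as_matrix()
    return P@Rm.T+[x,y,z]
def fitcell(d,m,x0,st=None):
    m8=cv2.GaussianBlur(m.astype(np.float32),(0,0),1)
    def c(p):
        h=cv2.convexHull(np.float32(proj(d,cyl(p[0],p[1],46,p[2]/50),st)))
        k=np.zeros(m.shape,np.uint8);cv2.fillConvexPoly(k,np.int32(np.round(h*16)),1,shift=4)
        return np.abs(cv2.GaussianBlur(k.astype(np.float32),(0,0),1)-m8).sum()/m.sum()
    r=minimize(c,[x0[0],x0[1],x0[2]*50],method="Nelder-Mead",options=dict(initial_simplex=[[x0[0]+a,x0[1]+b,x0[2]*50+g] for a,b,g in[(-6,-6,-4),(8,0,0),(0,8,0),(0,0,6)]]))
    return np.r_[r.x[:2],r.x[2]/50],r.fun
E
python3 - <<'E'
from h import *
for n in ["wrist","top","scene"]:
    s=ctrl.read_state();d=ctrl.get_image(n)
    for t,x0 in [("good_cell_center",(535,122,-.344)),("flat_cell_center",(568,201,-.344))]:
        q=ctrl.cut_out(n,t)[0]; print(n,t,q["score"],np.round(q["rect"],1),fitcell(d,q["pixels"],x0,s))
s=show();d=ctrl.get_image("wrist");save("w2.png",d["img"],None,1.5)
E
```

```text
wrist good_cell_center 0.97 [229.7 136.2 255.9 229.4] (array([ 5.34991410e+02,  1.22111628e+02, -3.53510491e-01]), np.float64(0.05902872250147238))
wrist flat_cell_center 0.7 [310.  134.6 341.9 231. ] (array([ 5.67817768e+02,  2.00848719e+02, -3.58370325e-01]), np.float64(0.04146449051610057))Traceback (most recent call last):
  File "<stdin>", line 5, in <module>
IndexError: list index out of range
```

Run:
```python
from h import *
print(delta([535,122.1,29],cellrot(-.357)))
```

```text
[-0.223  0.179  4.239 -0.222 -0.175  1.477]
```

```bash
python3 -m creep '-0.22 0.18 0.6 -0.2 -0.17 1.5 0; -0.22 0.18 1.4 -0.2 -0.17 1.5 0; -0.22 0.18 2.2 -0.2 -0.17 1.5 0; -0.22 0.18 2.8 -0.2 -0.17 1.5 0; -0.22 0.18 2.8 -0.2 -0.17 1.5 0; -0.22 0.18 2.8 -0.2 -0.17 1.5 0';python3 - <<'E'
from h import *
s=show();print(delta([535,122.1,29],cellrot(-.357)))
d=ctrl.get_image("wrist");save("w3.png",d["img"],None,1.5)
E
```

```text
clock: 3.32
eef_pos: [534.9, 120.9, 85.9]
tool_rot: [-3.139, 0.002, 1.212]
force: [-0.0, 0.1, 0.3]
width: 85.1
{'clock': 3.317, 'eef_pos': [534.869, 120.918, 85.864], 'tool_rot': [-3.139, 0.002, 1.212], 'force': [-0.017, 0.091, 0.346], 'width': 85.059, 'qpos': [-0.313, 0.694, 0.06, 1.925, -0.076, 0.527, 1.012]}
[ 0.031 -0.004  1.422 -0.127  0.098 -0.096]
```

View pics/w3.png

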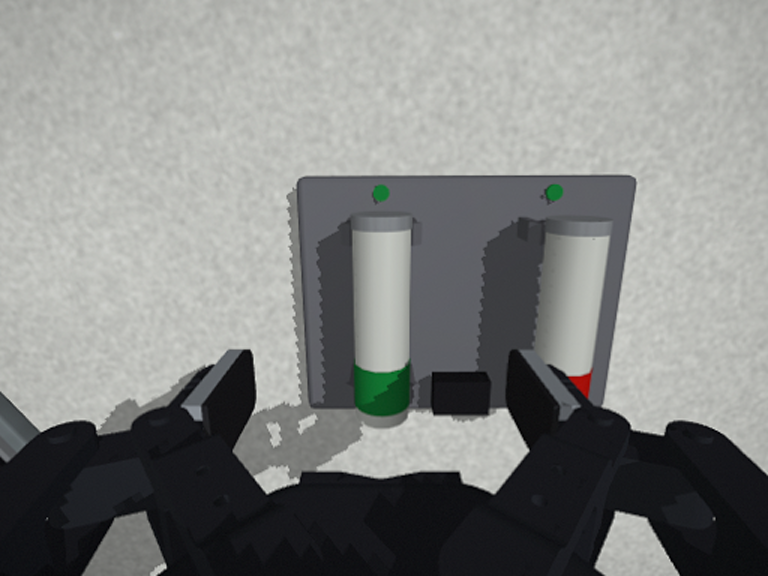

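```bash
python3 -m creep '0.03 0 0.2 -0.1 0.1 -0.1 0.3; 0.03 0 0.4 -0.1 0.1 -0.1 0.3; 0.03 0 0.7 -0.1 0.1 -0.1 0.3; 0.03 0 1 -0.1 0.1 -0.1 0.3; 0.03 0 1.3 -0.1 0.1 -0.1 0.3; 0.03 0 1.42 -0.1 0.1 -0.1 0.3; 0.03 0 1.42 -0.1 0.1 -0.1 0.3;0.03 0 1.42 -0.1 0.1 -0.1 0.3';python3 - <<'E'
from h import *
s=show();print(delta([535,122.1,29],cellrot(-.357)))
d=ctrl.get_image("wrist");save("w4.png",d["img"],None,1.5)
E
```

```text
clock: 4.03
eef_pos: [536.2, 121.4, 29.3]
tool_rot: [3.14, -0.001, 1.212]
force: [-0.4, 0.1, 0.2]
width: 59.7
{'clock': 4.033, 'eef_pos': [536.156, 121.354, 29.321], 'tool_rot': [3.14, -0.001, 1.212], 'force': [-0.374, 0.092, 0.197], 'width': 59.744, 'qpos': [-0.303, 0.791, 0.046, 1.945, -0.083, 0.406, 1.018]}
[ 0.007 -0.034  0.008  0.069 -0.057 -0.075]
```

View pics/w4.png

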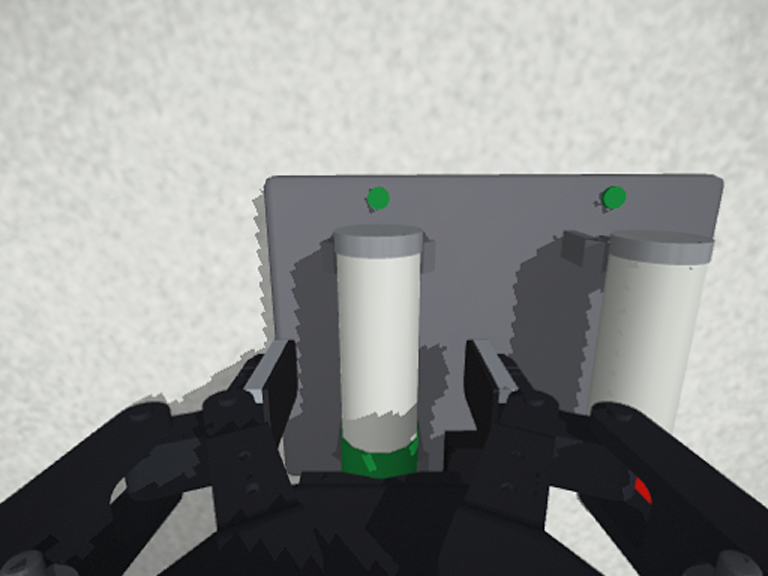

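```bash
python3 -m creep '0 0 0 0 0 0 1;0 0 0 0 0 0 1;0 0 0 0 0 0 1;0 0 0 0 0 0 1;0 0 0 0 0 0 1;0 0 0 0 0 0 1;0 0 0 0 0 0 1;0 0 0 0 0 0 1';python3 - <<'E'
from h import *
s=show()
d=ctrl.get_image("wrist");save("w5.png",d["img"],None,1.5)
o=onz(d,[[335/1.5,240/1.5],[423/1.5,240/1.5],[379/1.5,225/1.5]],46,s)
print(R.from_euler("xyz",s["tool_rot"]).inv().apply(o-s["eef_pos"]))
E
```

```text
clock: 4.75
eef_pos: [536.4, 120.8, 30.4]
tool_rot: [3.139, -0.001, 1.212]
force: [-0.9, -2.5, 5.9]
width: 23.9
{'clock': 4.75, 'eef_pos': [536.365, 120.835, 30.361], 'tool_rot': [3.139, -0.001, 1.212], 'force': [-0.871, -2.497, 5.882], 'width': 23.889, 'qpos': [-0.303, 0.789, 0.047, 1.946, -0.083, 0.407, 1.018]}
[[-12.85134188 -46.84702187 -15.75458473]
 [ 13.84786707 -46.84058694 -15.72919699]
 [  0.49926261 -51.39114662 -15.7519599 ]]
```

View pics/w5.png

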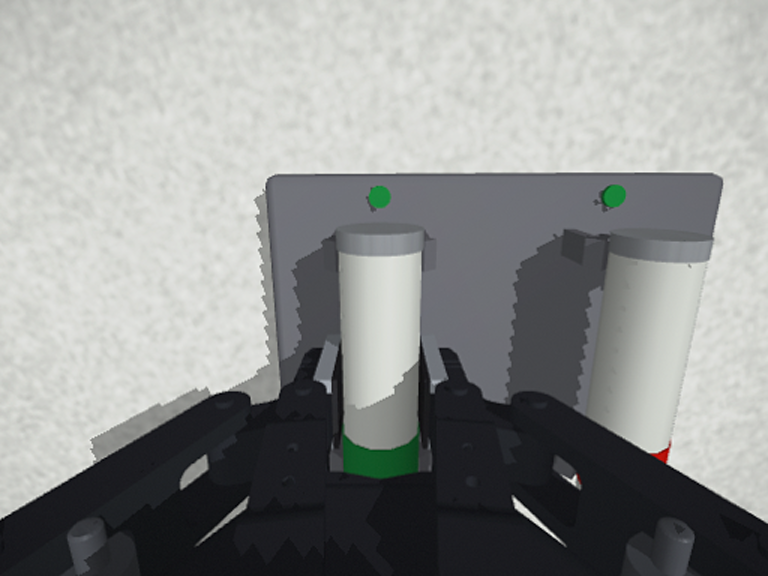

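```bash
python3 -m creep '0 0 0 0 0 0 0.4;0 0 0 0 0 0 0.4;0 0 0 0 0 0 0.4;0 0 0.04 0 0 0 0.4;0 0 0.08 0 0 0 0.4;0 0 0.08 0 0 0 0.4';python3 -c "
from h import *
show()"
python3 -m creep '0 0 0 0 0 0 1;0 0 0 0 0 0 1;0 0 0 0 0 0 1;0 0 0 0 0 0 1;0 0 0 0 0 0 1;0 0 0 0 0 0 1'; python3 -c "
from h import *
show()"
```

```text
clock: 5.3
eef_pos: [536.0, 121.5, 26.0]
tool_rot: [3.14, -0.001, 1.213]
force: [0.8, 0.1, 0.2]
width: 51.2
{'clock': 5.3, 'eef_pos': [536.014, 121.507, 25.989], 'tool_rot': [3.14, -0.001, 1.213], 'force': [0.841, 0.144, 0.236], 'width': 51.219, 'qpos': [-0.303, 0.796, 0.045, 1.946, -0.084, 0.399, 1.018]}
clock: 5.8
eef_pos: [536.0, 121.0, 26.6]
tool_rot: [3.14, -0.001, 1.212]
force: [-0.8, -2.7, 3.8]
width: 24.2
{'clock': 5.8, 'eef_pos': [536.044, 120.977, 26.572], 'tool_rot': [3.14, -0.001, 1.212], 'force': [-0.833, -2.709, 3.844], 'width': 24.193, 'qpos': [-0.303, 0.795, 0.046, 1.946, -0.083, 0.4, 1.018]}
```

```bash
python3 -m creep '0 0 -0.2 0 0 0 1;0 0 -0.6 0 0 0 1;0 0 -1.2 0 0 0 1;0 0 -2 0 0 0 1;0 0 -2.8 0 0 0 1;0 0 -3.6 0 0 0 1;0 0 -4 0 0 0 1;0 0 -4 0 0 0 1;0 0 -4 0 0 0 1'
python3 - <<'E'
from h import *
s=show()
d=ctrl.get_image("wrist");save("w6.png",d["img"],None,1.5)
t=ctrl.get_image("top");save("t6.png",t["img"],(160,170,340,260),4.4)
E
```

```text
clock: 6.55
eef_pos: [536.3, 122.0, 187.2]
tool_rot: [3.138, -0.003, 1.213]
force: [-0.5, -0.0, -2.5]
width: 24.3
{'clock': 6.55, 'eef_pos': [536.28, 121.975, 187.171], 'tool_rot': [3.138, -0.003, 1.213], 'force': [-0.492, -0.01, -2.539], 'width': 24.272, 'qpos': [-0.329, 0.54, 0.082, 1.853, -0.063, 0.747, 1.0]}
```

View pics/w6.png

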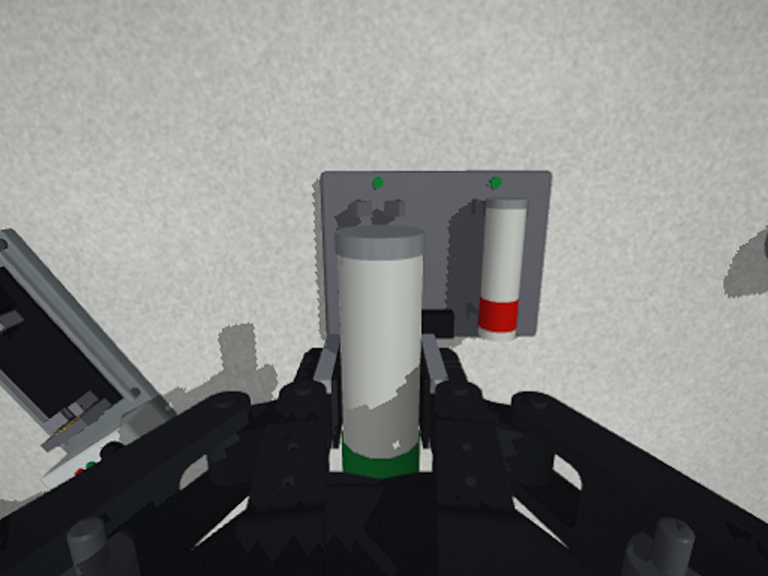

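Run:
```python
from h import *
s=ctrl.read_state();d=ctrl.get_image("wrist")
print(R.from_euler("xyz",s["tool_rot"]).as_matrix().round(3))
save("w6b.png",d["img"],(200,130,310,330),3)
a=np.linspace(0,2*np.pi,72)
A=np.eye(4);A[:3,:3]=R.from_euler("xyz",s["tool_rot"]).as_matrix();A[:3,3]=s["eef_pos"]
for off in(-3,-1.3,0,1):
  for X in(-50,18):
    P=np.c_[13*np.cos(a),np.full(72,X+off),-19.4-13*np.sin(a)]@A[:3,:3].T+A[:3,3]
    u=proj(d,P,s)*1.5; print(off,X,"rows",u[:,1].min().round(1),u[:,1].max().round(1),"cols",u[:,0].min().round(1),u[:,0].max().round(1), "top of cyl row",u[18].round(1))
```

```text
[[ 0.35   0.937 -0.   ]
 [ 0.937 -0.35   0.   ]
 [ 0.    -0.    -1.   ]]
-3 -50 rows 216.1 227.2 cols 332.4 422.1 top of cyl row [375.9 227.2]
-3 18 rows 404.2 450.3 cols 338.6 416.6 top of cyl row [376.5 450.3]
-1.3 -50 rows 221.5 233.7 cols 332.5 422.0 top of cyl row [375.9 233.7]
-1.3 18 rows 408.4 455.1 cols 338.7 416.5 top of cyl row [376.5 455.1]
0 -50 rows 225.5 238.6 cols 332.7 421.8 top of cyl row [375.9 238.6]
0 18 rows 411.5 458.7 cols 338.8 416.4 top of cyl row [376.5 458.7]
1 -50 rows 228.6 242.4 cols 332.8 421.7 top of cyl row [375.9 242.4]
1 18 rows 413.9 461.5 cols 338.9 416.3 top of cyl row [376.5 461.5]
```

View pics/w6b.png

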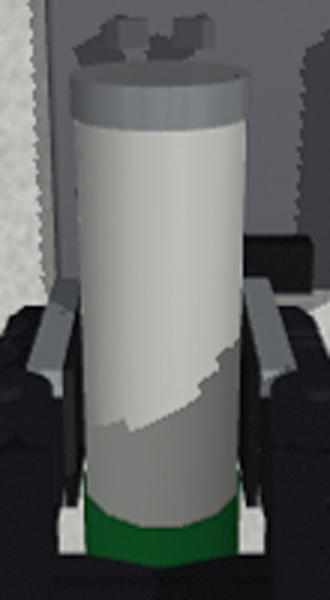

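Run:
```python
from h import *
print(delta([581,-151,210],cellrot(.223)))
```

```text
[-5.9700e+00  3.4690e+00 -6.3100e-01 -6.4000e-02  2.0000e-03 -3.3287e+01]
```

```bash
python3 -m creep '-0.4 0.2 -0.1 0 0 -2 1; -1.1 0.6 -0.2 0 0 -7 1; -1.8 1 -0.3 0 0 -12 1; -2.6 1.5 -0.4 0 0 -17 1; -3.4 2 -0.5 0 0 -22 1; -4.2 2.5 -0.6 0 0 -26 1; -4.9 2.9 -0.63 0 0 -30 1; -5.5 3.3 -0.63 0 0 -32 1; -5.97 3.47 -0.63 0 0 -33.3 1; -5.97 3.47 -0.63 0 0 -33.3 1'
python3 - <<'E'
from h import *
s=show()
d=ctrl.get_image("wrist");save("w7.png",d["img"],None,1.5)
E
```

```text
clock: 7.53
eef_pos: [580.6, -158.1, 209.4]
tool_rot: [-3.14, 0.002, 1.786]
force: [0.6, -0.9, -2.5]
width: 24.9
{'clock': 7.533, 'eef_pos': [580.573, -158.051, 209.371], 'tool_rot': [-3.14, 0.002, 1.786], 'force': [0.616, -0.893, -2.459], 'width': 24.937, 'qpos': [0.269, 0.583, -0.082, 1.68, 0.062, 0.882, 1.948]}
```

View pics/w7.png

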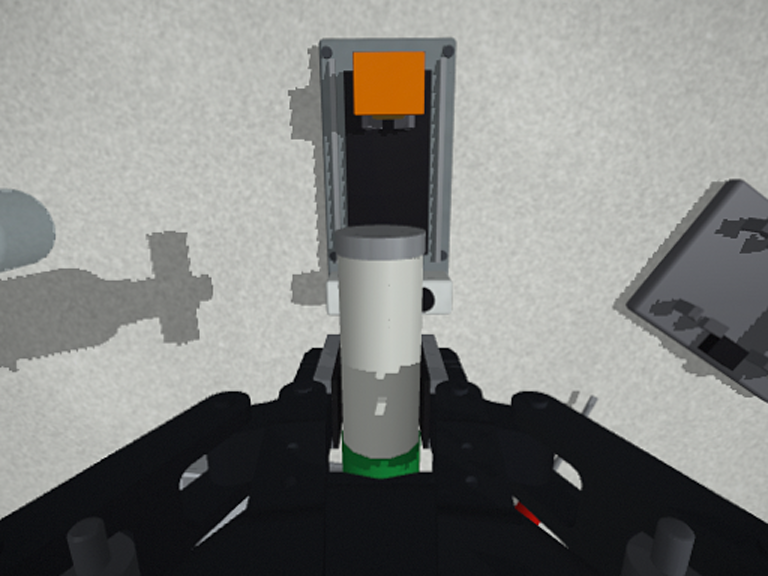

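Run:
```python
from h import *
s=show()
d=ctrl.get_image("wrist");save("w8.png",d["img"],(200,15,320,155),4.2)
im=d["img"].astype(int)
m=(im[:,:,0]>im[:,:,2]+60)&(im[:,:,0]>100)&(np.indices(m.shape)[0]<120) if 0 else ((im[:,:,0]>im[:,:,2]+60)&(im[:,:,0]>im[:,:,1]*1.4))
m[120:]=0; rc,c=outline(m); b=cv2.boxPoints(rc); print(rc,b)
w=onz(d,b,69,s); print(w.round(1))
R0=R.from_euler("xyz",s["tool_rot"]); print("tool",R0.inv().apply(w-s["eef_pos"]).round(1))
```

```text
{'clock': 7.583, 'eef_pos': [580.702, -154.549, 209.389], 'tool_rot': [-3.14, -0.0, 1.788], 'force': [0.773, 0.378, -2.889], 'width': 24.293, 'qpos': [0.267, 0.582, -0.084, 1.681, 0.06, 0.882, 1.946]}
((255.0, 54.0), (42.0, 48.0), 90.0) [[231.  33.]
 [279.  33.]
 [279.  75.]
 [231.  75.]]
[[ 451.4 -202.7   69. ]
 [ 442.  -160.1   69. ]
 [ 476.7 -151.6   69. ]
 [ 486.4 -195.7   69. ]]
tool [[ -19.2 -136.4  140.6]
 [  24.4 -136.4  140.6]
 [  25.3 -100.7  140.5]
 [ -19.9 -100.7  140.5]]
```

View pics/w8.png

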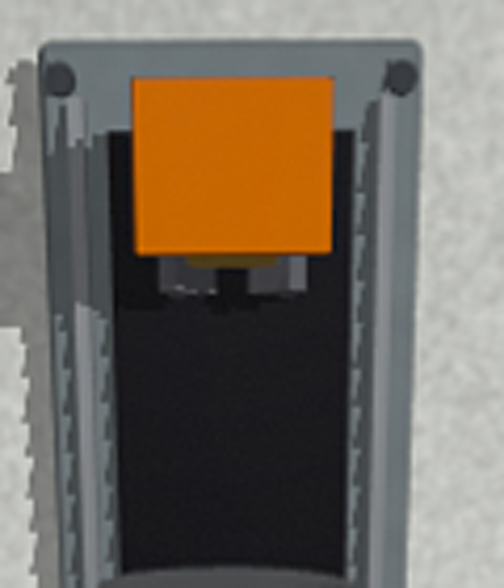

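Run:
```python
from h import *
s=show()
d=ctrl.get_image("wrist");save("w9.png",d["img"],(200,10,320,150),4.2);s=show()
im=d["img"].astype(int)
m=((im[:,:,0]>im[:,:,2]+60)&(im[:,:,0]>im[:,:,1]*1.4))
m[120:]=0; rc,c=outline(m); b=cv2.boxPoints(rc)+[[0,0],[1,0],[1,1],[0,1]]; print(b)
w=onz(d,b,69,s); print(w.round(1))
R0=R.from_euler("xyz",s["tool_rot"]); print("tool",R0.inv().apply(w-s["eef_pos"]).round(1))
```

```text
{'clock': 7.633, 'eef_pos': [580.993, -151.811, 209.608], 'tool_rot': [-3.141, -0.002, 1.791], 'force': [-0.256, -0.201, -1.874], 'width': 24.229, 'qpos': [0.264, 0.581, -0.086, 1.682, 0.059, 0.882, 1.945]}
{'clock': 7.683, 'eef_pos': [581.329, -150.151, 209.921], 'tool_rot': [-3.141, -0.003, 1.793], 'force': [-0.169, 1.028, -1.88], 'width': 24.752, 'qpos': [0.263, 0.581, -0.088, 1.682, 0.059, 0.882, 1.945]}
[[228.  32.]
 [277.  32.]
 [277.  75.]
 [228.  75.]]
[[ 452.1 -201.5   69. ]
 [ 442.3 -158.1   69. ]
 [ 477.8 -149.2   69. ]
 [ 488.  -194.2   69. ]]
tool [[ -21.9 -137.3  140.9]
 [  22.6 -137.4  141. ]
 [  23.4 -100.8  141. ]
 [ -22.7 -100.8  140.9]]
```

View pics/w9.png

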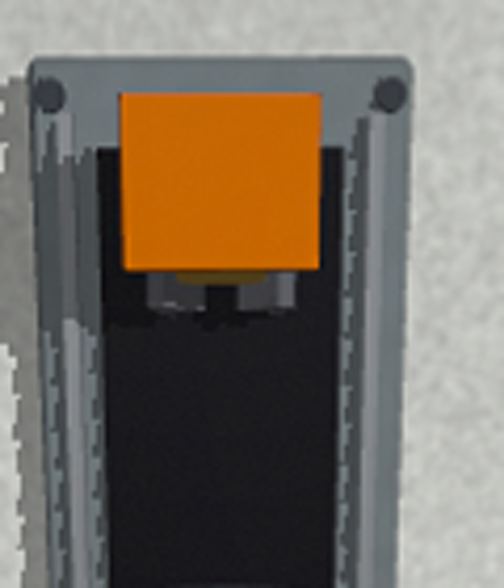

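```bash
python3 -m creep '0 0 0 0 0 0 1; 0 0 0 0 0 0 1; 0 0 0 0 0 0 1; 0 0 0 0 0 0 1'
python3 - <<'E'
from h import *
s=show()
d=ctrl.get_image("wrist");save("w10.png",d["img"],(190,10,330,230),3.0)
s2=show()
im=d["img"].astype(int)
m=((im[:,:,0]>im[:,:,2]+60)&(im[:,:,0]>im[:,:,1]*1.4))
m[120:]=0; 
ys,xs=np.where(m); print(xs.min(),xs.max(),ys.min(),ys.max())
for r in (38,45,55,65,72): k=np.where(m[r])[0]; print(r,k.min(),k.max()+1)
for c_ in (232,240,250,260,270): k=np.where(m[:,c_])[0]; print('c',c_,k.min(),k.max()+1)
E
```

```text
clock: 8.02
eef_pos: [582.3, -150.0, 211.6]
tool_rot: [3.139, -0.0, 1.795]
force: [-0.1, -0.3, -1.5]
width: 24.3
{'clock': 8.017, 'eef_pos': [582.276, -150.015, 211.573], 'tool_rot': [3.139, -0.0, 1.795], 'force': [-0.113, -0.324, -1.508], 'width': 24.26, 'qpos': [0.261, 0.578, -0.087, 1.681, 0.06, 0.883, 1.946]}
{'clock': 8.067, 'eef_pos': [582.295, -150.233, 211.618], 'tool_rot': [3.139, -0.0, 1.795], 'force': [-0.033, 0.611, -0.985], 'width': 24.477, 'qpos': [0.261, 0.578, -0.087, 1.681, 0.06, 0.883, 1.946]}
228 275 30 72
38 228 276
45 228 276
55 228 275
65 228 275
72 241 263
c 232 30 72
c 240 30 72
c 250 30 73
c 260 30 73
c 270 30 72
```

View pics/w10.png

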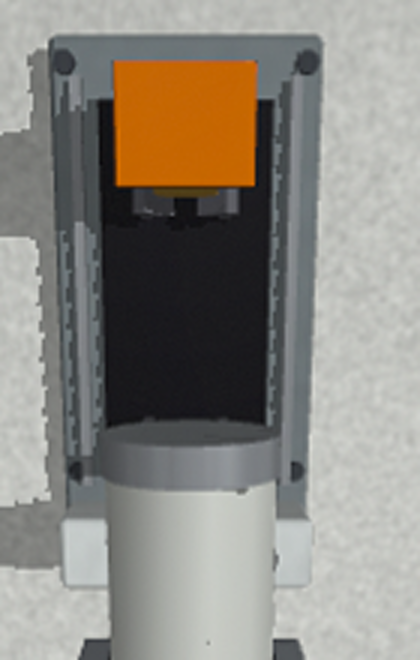

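Run:
```python
from h import *
s=ctrl.read_state();d=ctrl.get_image("wrist")
R0=R.from_euler("xyz",s["tool_rot"])
def t(uv,z): return R0.inv().apply(onz(d,uv,z,s)-s["eef_pos"]).round(1)[:,:2].tolist()
cr=lambda l:[[190+a/3,10+b/3] for a,b in l]
print("hood",t([[228,30],[276,30],[275.3,72.5],[228,72.5]],69))
print("base rear",t(cr([(50,37),(322,37)]),14))
print("base edges low",t(cr([(68,518),(307,518)]),14))
print("screws",t(cr([(65,62),(307,62),(76,470),(296,470)]),14))
print("screws z22",t(cr([(65,62),(307,62),(76,470),(296,470)]),22))
print("panel top rear",t(cr([(62,520),(311,520)]),48))
print("panel front",t(cr([(65,585),(309,585)]),48))
print("bay dark mid",t(cr([(106,400),(268,400),(100,140),(273,140)]),14))
print("bay at18",t(cr([(106,400),(268,400),(100,140),(273,140)]),18))
```

```text
hood [[-22.0, -139.3], [21.8, -139.3], [21.9, -103.1], [-22.8, -103.1]]
base rear [[-49.3, -160.7], [48.7, -160.7]]
base edges low [[-49.6, 18.1], [49.8, 18.1]]
screws [[-44.2, -152.5], [43.6, -152.5], [-45.5, -2.2], [44.5, -2.2]]
screws z22 [[-43.1, -150.5], [42.6, -150.5], [-44.4, -3.7], [43.5, -3.7]]
panel top rear [[-46.8, 10.3], [46.4, 10.3]]
panel front [[-46.7, 35.9], [46.7, 36.0]]
bay dark mid [[-32.5, -30.7], [32.4, -30.7], [-32.2, -126.4], [31.9, -126.4]]
bay at18 [[-32.1, -31.1], [32.0, -31.1], [-31.8, -125.7], [31.5, -125.7]]
```

```bash
cat >> h.py <<'E'
YAW=.2242; B=np.array([522.5,-164.7,0.]); OFF=np.array([0,-0.3,-19.4])
UX=np.array([np.cos(YAW),np.sin(YAW),0]);UY=np.array([-np.sin(YAW),np.cos(YAW),0])
def tcp_for(ex,ez,tilt,ey=0):
    """plain end centre at bay x=ex, height ez, -> TCP pose"""
    Rt=cellrot(YAW,tilt); E=B+UX*ex+UY*ey+[0,0,ez]
    C=E+Rt.apply([0,50,0]); return C-Rt.apply(OFF),Rt
def now(v=1):
    s=ctrl.read_state(); R0=R.from_euler("xyz",s["tool_rot"]); E=s["eef_pos"]+R0.apply(OFF+[0,-50,0])-B
    y=R0.apply([0,1,0]); f=np.array(s["force"])
    print("t",round(s["clock"],2),"end x,y,z",np.round([E@UX,E@UY,E[2]],2),"tilt",np.degrees(np.arcsin(y[2])).round(2),"yaw",np.arctan2(y[1],y[0]).round(4),"roll",np.degrees(np.arcsin(R0.apply([1,0,0])[2])).round(2),"F",np.round([f@UX,f@UY,f[2]],2),"w",round(s["width"],1)); return s
E
python3 - <<'E'
from h import *
now(); print(delta(*tcp_for(-34,107,12)))
E
```

```text
t 8.12 end x,y,z [ 11.06   0.64 230.95] tilt 0.13 yaw 0.2238 roll 0.01 F [ 0.17 -0.18 -1.94] w 24.7
[-1.7000e-02 -1.0610e+00  2.8270e+00 -1.1869e+01 -1.0000e-02 -2.5000e-02]
```

```bash
python3 -m creep '0 -0.2 0.4 -3 0 0 1; 0 -0.4 0.9 -6 0 0 1; 0 -0.7 1.5 -9 0 0 1; -0.01 -0.9 2.1 -11 0 0 1; -0.02 -1.06 2.6 -11.9 0 0 1; -0.02 -1.06 2.83 -11.9 0 0 1; -0.02 -1.06 2.83 -11.9 0 0 1; -0.02 -1.06 2.83 -11.9 0 0 1; -0.02 -1.06 2.83 -11.9 0 0 1'
python3 - <<'E'
from h import *
s=now(); print(delta(*tcp_for(-34,60,12)),delta(*tcp_for(-34,47,12)))
d=ctrl.get_image("wrist");save("w11.png",d["img"],None,1.5)
d=ctrl.get_image("top");save("t11.png",d["img"],(260,170,350,260),6)
d=ctrl.get_image("scene");save("s11.png",d["img"],(160,140,260,230),6)
E
```

```text
clock: 8.87
eef_pos: [543.7, -160.8, 99.6]
tool_rot: [2.929, 0.001, 1.795]
force: [0.0, 0.5, -1.6]
width: 24.3
t 8.87 end x,y,z [-31.76  -0.92 107.96] tilt 12.2 yaw 0.2244 roll -0.08 F [ 0.15  0.49 -1.57] w 24.3
[ 0.025 -0.31   1.164  0.2    0.078  0.011] [ 0.026 -0.378  1.482  0.2    0.078  0.011]
```

View pics/w11.png

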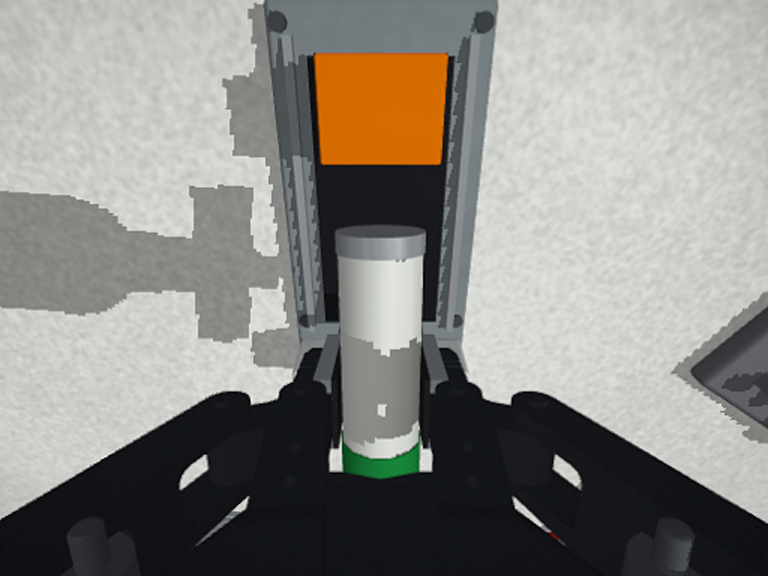

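View pics/s11.png

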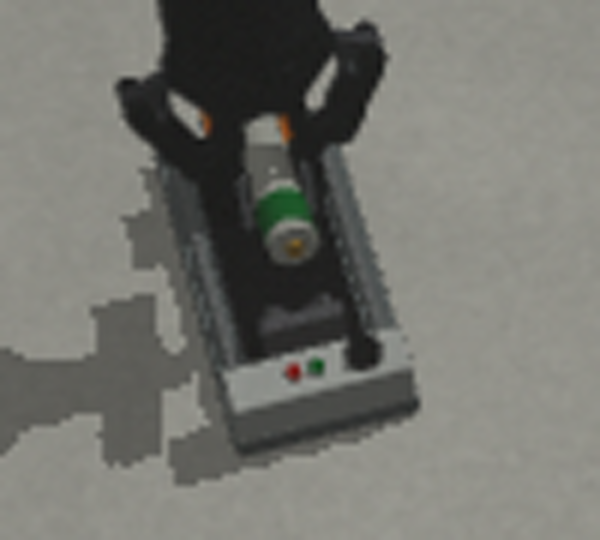

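```bash
python3 -m creep '0.01 -0.1 0.3 0.1 0 0 1; 0.02 -0.2 0.6 0.2 0 0 1; 0.025 -0.28 0.9 0.2 0.07 0 1; 0.025 -0.3 1.04 0.2 0.07 0 1; 0.025 -0.3 1.04 0.2 0.07 0 1; 0.025 -0.3 1.04 0.2 0.07 0 1;0.025 -0.3 1.04 0.2 0.07 0 1;0.025 -0.3 1.04 0.2 0.07 0 1'
python3 - <<'E'
from h import *
s=now()
d=ctrl.get_image("wrist");save("w12.png",d["img"],(170,0,340,180),3.3)
im=d["img"].astype(int)
m=((im[:,:,0]>im[:,:,2]+60)&(im[:,:,0]>im[:,:,1]*1.4));m[200:]=0
for r in range(0,130,8):
    k=np.where(m[r])[0]
    if len(k)>5: print(r,k.min(),k.max()+1)
for c in (230,240,250,260,270,280):k=np.where(m[:,c])[0]; print("c",c,k.min(),k.max()+1)
now()
E
```

```text
clock: 9.68
eef_pos: [538.6, -161.0, 55.7]
tool_rot: [2.934, -0.0, 1.794]
force: [0.1, -0.2, -1.7]
width: 24.2
t 9.68 end x,y,z [-36.69   0.07  64.38] tilt 11.87 yaw 0.2228 roll 0.03 F [ 0.04 -0.22 -1.67] w 24.2
48 192 311
56 191 311
64 191 311
72 192 310
80 193 309
88 194 309
96 194 308
104 195 307
112 196 307
120 197 306
128 197 305
c 230 48 144
c 240 48 144
c 250 48 144
c 260 48 144
c 270 48 144
c 280 48 144
t 9.73 end x,y,z [-36.65   0.14  64.43] tilt 11.87 yaw 0.223 roll 0.02 F [-0.14 -0.05 -1.68] w 24.5
```

View pics/w12.png

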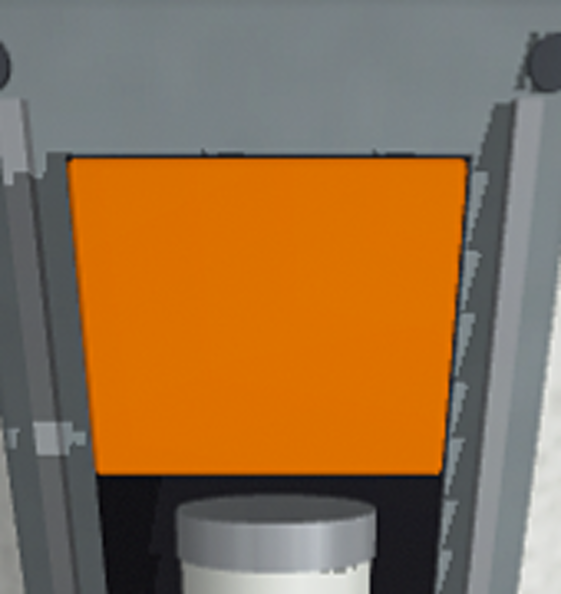

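Run:
```python
from h import *
s=now();d=ctrl.get_image("wrist")
R0=R.from_euler("xyz",s["tool_rot"])
def t(uv,z): 
    w=onz(d,uv,z,s); return R0.inv().apply(w-s["eef_pos"]).round(2).tolist(), [((w-B)@UX).round(2),((w-B)@UY).round(2)]
cr=lambda l:[[170+a/3.3,b/3.3] for a,b in l]
print(t(cr([(97,473.5),(443,473.5)]),69)); print(t(cr([(69,157),(468,157)]),69))
print(t(cr([(176,512),(376,512)]),64.4))
# model of cell end
a=np.linspace(0,2*np.pi,72)
P=np.c_[13*np.cos(a),np.full(72,-50.3),-19.4-13*np.sin(a)]@R0.as_matrix().T+s["eef_pos"]
u=(proj(d,P,s)-[170,0])*3.3; print(u.min(0),u.max(0),u[18])
```

```text
t 9.73 end x,y,z [-36.65   0.14  64.43] tilt 11.87 yaw 0.223 roll 0.02 F [-0.14 -0.05 -1.68] w 24.5
([[-21.36, -54.74, -25.01], [22.23, -54.74, -25.0]], [array([-42.18, -42.12]), array([-21.21,  22.37])])
([[-21.3, -89.69, -32.36], [22.01, -89.69, -32.35]], [array([-77.9 , -77.84]), array([-21.11,  22.2 ])])
([[-12.17, -48.98, -19.1], [14.57, -48.98, -19.09]], [array([-35.31, -35.28]), array([-12.03,  14.71])])
[168.69474289 490.02578056] [365.16689235 517.65297096] [263.72853084 517.65297096]
```

```bash
sed -i 's/B=np.array(\[522.5,-164.7,0.\])/B=np.array([522.63,-165.28,0.])/' h.py
python3 - <<'E'
from h import *
now(); print(delta(*tcp_for(-34.5,55,12)),delta(*tcp_for(-35,47,12)))
E
```

```text
t 9.78 end x,y,z [-36.71   0.8   64.38] tilt 11.87 yaw 0.2232 roll 0.02 F [ 0.47 -0.66 -2.13] w 24.7
[-0.019  0.007  0.238 -0.133 -0.006 -0.058] [-0.019 -0.046  0.431 -0.133 -0.006 -0.058]
```

```bash
python3 -m creep '-0.02 0.03 0.06 -0.13 0 -0.06 1; -0.02 0.02 0.15 -0.13 0 -0.06 1; -0.02 0.01 0.24 -0.13 0 -0.06 1; -0.02 -0.02 0.34 -0.13 0 -0.06 1; -0.02 -0.045 0.43 -0.13 0 -0.06 1; -0.02 -0.045 0.43 -0.13 0 -0.06 1; -0.02 -0.045 0.43 -0.13 0 -0.06 1; -0.02 -0.045 0.43 -0.13 0 -0.06 1'
python3 - <<'E'
from h import *
now(); print(delta(*tcp_for(-39,47,12)),delta(*tcp_for(-51,47,12)))
E
```

```text
clock: 10.45
eef_pos: [540.3, -161.1, 38.3]
tool_rot: [2.932, -0.001, 1.795]
force: [-0.2, -0.9, -2.9]
width: 24.1
t 10.45 end x,y,z [-35.11   0.13  46.82] tilt 11.98 yaw 0.2242 roll 0.04 F [-0.35 -0.79 -2.91] w 24.1
[-0.004 -0.094 -0.025 -0.016 -0.04   0.001] [-0.004 -0.388 -0.087 -0.016 -0.04   0.001]
```

```bash
python3 -m creep '0 -0.03 -0.007 0 0 0 1; 0 -0.06 -0.014 0 0 0 1;0 -0.085 -0.02 0 0 0 1;0 -0.085 -0.02 0 0 0 1;0 -0.085 -0.02 0 0 0 1;0 -0.085 -0.02 0 0 0 1'; python3 -c "
from h import *
now()"; for i in 1; do :; done; python3 -m creep '0 -0.02 -0.005 0 0 0 1; 0 -0.05 -0.012 0 0 0 1;0 -0.05 -0.012 0 0 0 1;0 -0.05 -0.012 0 0 0 1';python3 -c "
from h import *
now()"; python3 -m creep '0 -0.02 -0.005 0 0 0 1; 0 -0.05 -0.012 0 0 0 1;0 -0.05 -0.012 0 0 0 1;0 -0.05 -0.012 0 0 0 1';python3 -c "
from h import *
now()"
```

```text
clock: 10.95
eef_pos: [536.6, -161.9, 38.0]
tool_rot: [2.933, -0.001, 1.795]
force: [0.6, 0.0, -1.8]
width: 24.0
t 10.95 end x,y,z [-38.89   0.18  46.55] tilt 11.96 yaw 0.2239 roll 0.07 F [ 0.56 -0.09 -1.79] w 24.0
clock: 11.28
eef_pos: [534.4, -162.4, 38.0]
tool_rot: [2.933, -0.001, 1.795]
force: [0.4, 0.3, -1.9]
width: 24.3
t 11.28 end x,y,z [-41.09   0.2   46.57] tilt 11.95 yaw 0.224 roll 0.07 F [ 0.44  0.16 -1.89] w 24.3
clock: 11.62
eef_pos: [533.3, -162.6, 38.3]
tool_rot: [2.931, -0.001, 1.795]
force: [2.5, 1.2, -1.7]
width: 24.2
t 11.62 end x,y,z [-42.25   0.23  46.8 ] tilt 12.04 yaw 0.2243 roll 0.07 F [ 2.69  0.6  -1.72] w 24.2
```

```bash
python3 -m creep '0 -0.03 -0.006 0 0 0 1; 0 -0.06 -0.012 0 0 0 1;0 -0.1 -0.02 0 0 0 1;0 -0.1 -0.02 0 0 0 1;0 -0.1 -0.02 0 0 0 1'; python3 -c "
from h import *
now()"; python3 -m creep '0 -0.02 -0.005 0 0 0 1; 0 -0.05 -0.012 0 0 0 1;0 -0.05 -0.012 0 0 0 1;0 -0.05 -0.012 0 0 0 1';python3 -c "
from h import *
now()"
```

```text
clock: 12.03
eef_pos: [529.1, -163.5, 38.3]
tool_rot: [2.932, -0.001, 1.795]
force: [5.6, 0.9, -2.1]
width: 24.5
t 12.03 end x,y,z [-46.5    0.23  46.77] tilt 12.03 yaw 0.2242 roll 0.07 F [ 5.63 -0.38 -2.09] w 24.5
clock: 12.37
eef_pos: [527.5, -163.9, 38.4]
tool_rot: [2.931, -0.001, 1.795]
force: [5.7, 0.8, -2.4]
width: 24.4
t 12.37 end x,y,z [-48.14   0.26  46.86] tilt 12.07 yaw 0.2244 roll 0.07 F [ 5.75 -0.46 -2.39] w 24.4
```

```bash
python3 -m creep '0 -0.03 -0.006 0 0 0 1; 0 -0.06 -0.012 0 0 0 1;0 -0.075 -0.015 0 0 0 1;0 -0.075 -0.015 0 0 0 1;0 -0.075 -0.015 0 0 0 1'; python3 -c "
from h import *
now()"; python3 -m creep '0 -0.02 -0.005 0 0 0 1; 0 -0.04 -0.01 0 0 0 1;0 -0.04 -0.01 0 0 0 1;0 -0.04 -0.01 0 0 0 1;0 -0.04 -0.01 0 0 0 1';python3 -c "
from h import *
now()
for i in range(3): ctrl.get_image('top');now()"
```

```text
clock: 12.78
eef_pos: [525.4, -164.3, 38.6]
tool_rot: [2.929, -0.001, 1.796]
force: [7.8, 0.9, -3.4]
width: 23.9
t 12.78 end x,y,z [-50.36   0.31  46.96] tilt 12.16 yaw 0.2247 roll 0.08 F [ 7.84 -0.87 -3.42] w 23.9
clock: 13.2
eef_pos: [524.2, -164.5, 38.8]
tool_rot: [2.929, -0.001, 1.796]
force: [7.5, 0.9, -4.0]
width: 24.1
t 13.2 end x,y,z [-51.54   0.3   47.12] tilt 12.2 yaw 0.2249 roll 0.08 F [ 7.47 -0.8  -3.96] w 24.1
t 13.25 end x,y,z [-51.55   0.26  47.1 ] tilt 12.2 yaw 0.2249 roll 0.08 F [ 8.6  -0.24 -3.9 ] w 24.1
t 13.3 end x,y,z [-51.54   0.28  47.1 ] tilt 12.2 yaw 0.225 roll 0.08 F [ 7.8  -1.1  -3.75] w 24.6
t 13.35 end x,y,z [-51.58   0.28  47.09] tilt 12.2 yaw 0.2249 roll 0.08 F [ 8.43 -0.95 -4.45] w 24.3
```

```bash
python3 -m creep '0 -0.02 -0.002 0 0 0 1; 0 -0.05 -0.005 0 0 0 1;0 -0.05 -0.005 0 0 0 1;0 -0.05 -0.005 0 0 0 1;0 -0.05 -0.005 0 0 0 1'; python3 -c "
from h import *
now()
for i in range(3): ctrl.get_image('top');s=now()
ex=-53.1
for t,z in((9,46.8),(6,46.6),(3,46.4),(1,46.2),(0,46)): print(t,delta(*tcp_for(ex,z,t)))
d=ctrl.get_image('scene');save('s13.png',d['img'],(160,140,260,230),6)
"
```

```text
clock: 13.77
eef_pos: [522.9, -164.8, 38.8]
tool_rot: [2.928, -0.001, 1.796]
force: [8.8, 1.6, -4.2]
width: 24.3
t 13.77 end x,y,z [-52.95   0.31  47.03] tilt 12.26 yaw 0.2252 roll 0.08 F [ 8.92 -0.35 -4.22] w 24.3
t 13.82 end x,y,z [-52.95   0.3   47.03] tilt 12.26 yaw 0.2253 roll 0.08 F [ 8.8   0.53 -3.08] w 24.6
t 13.87 end x,y,z [-52.97   0.29  47.04] tilt 12.26 yaw 0.2252 roll 0.08 F [ 8.15 -0.65 -4.41] w 24.5
t 13.92 end x,y,z [-52.98   0.3   47.03] tilt 12.26 yaw 0.2252 roll 0.08 F [ 7.98  0.31 -3.38] w 24.4
9 [-0.01  -0.034  0.076  3.259 -0.092  0.06 ]
6 [-0.01  -0.066  0.144  6.259 -0.091  0.062]
3 [-0.01  -0.101  0.211  9.259 -0.089  0.064]
1 [-1.0000e-02 -1.2600e-01  2.5600e-01  1.1259e+01 -8.8000e-02  6.6000e-02]
0 [-1.0000e-02 -1.4000e-01  2.8000e-01  1.2259e+01 -8.8000e-02  6.7000e-02]
```

View pics/s13.png

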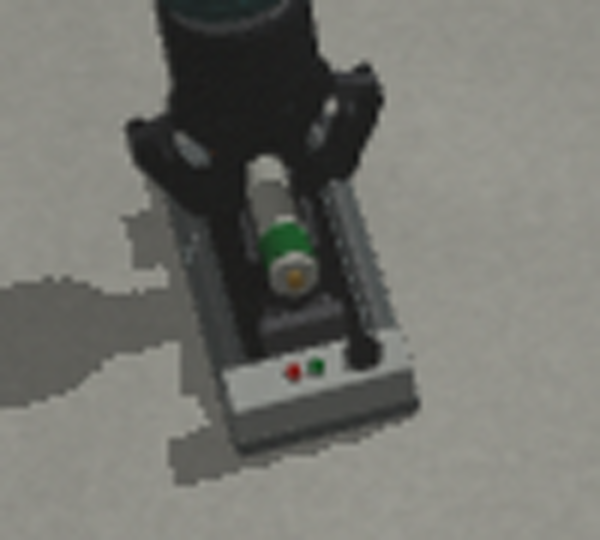

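```bash
python3 -m creep '0 -0.012 -0.002 0 0 0 1; -0.005 -0.025 -0.004 0 0 0 1;-0.01 -0.025 -0.004 0 0 0 1;-0.01 -0.035 0.02 1 0 0 1;-0.01 -0.046 0.045 2 0 0 1;-0.01 -0.055 0.07 3 0 0 1;-0.01 -0.065 0.092 4 0 0 1;-0.01 -0.075 0.115 5 0 0 1;-0.01 -0.085 0.139 6 0 0 1;-0.01 -0.085 0.139 6 0 0 1'; python3 -c "
from h import *
now()
for i in range(2): ctrl.get_image('top');s=now()
ex=-53.7
for t,z in((6,46.8),(4.5,46.6),(3,46.5),(2,46.4),(1,46.3),(0,46.2)): print(t,delta(*tcp_for(ex,z,t)))
d=ctrl.get_image('scene');save('s14.png',d['img'],(160,140,260,230),6)
"
```

```text
clock: 14.8
eef_pos: [521.5, -165.2, 32.5]
tool_rot: [3.032, -0.002, 1.796]
force: [8.5, 2.5, -1.2]
width: 24.3
t 14.8 end x,y,z [-53.17   0.22  46.29] tilt 6.29 yaw 0.2255 roll 0.11 F [ 8.8   0.51 -1.22] w 24.3
t 14.85 end x,y,z [-53.41   0.22  46.29] tilt 6.31 yaw 0.2253 roll 0.11 F [ 7.64 -0.16 -1.31] w 24.2
t 14.9 end x,y,z [-53.56   0.22  46.3 ] tilt 6.3 yaw 0.2254 roll 0.1 F [ 8.18  0.77 -1.88] w 24.3
6 [-0.008 -0.005 -0.006  0.304 -0.11   0.068]
4.5 [-0.008 -0.019  0.032  1.804 -0.109  0.069]
3 [-0.008 -0.033  0.066  3.304 -0.108  0.071]
2 [-0.008 -0.043  0.09   4.304 -0.108  0.072]
1 [-0.008 -0.054  0.114  5.304 -0.107  0.073]
0 [-0.008 -0.065  0.137  6.304 -0.106  0.074]
```

View pics/s14.png

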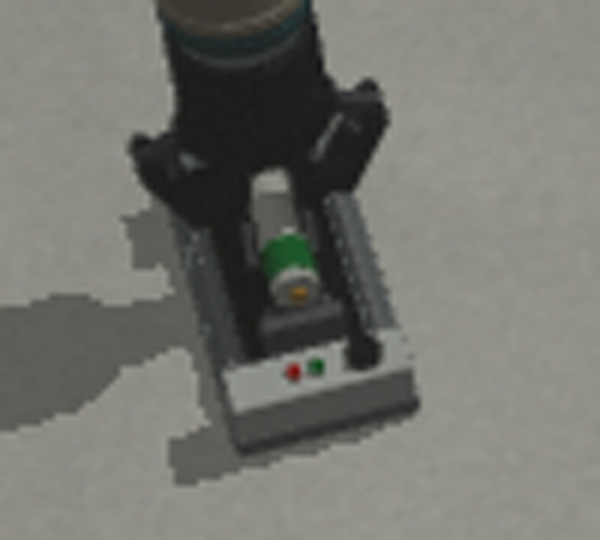

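```bash
python3 -m creep '-0.008 -0.008 0.005 0.5 0 0 1;-0.008 -0.014 0.018 1.2 0 0 1;-0.008 -0.021 0.036 2 0 0 1;-0.008 -0.028 0.052 2.7 0 0 1;-0.008 -0.033 0.066 3.3 0 0 1;-0.008 -0.033 0.066 3.3 0 0 1;-0.008 -0.033 0.066 3.3 0 0 1'; python3 -c "
from h import *
now()
for i in range(2): ctrl.get_image('top');s=now()
ex=-53.7
for t,z in((2,46.4),(1,46.3),(0,46.2)): print(t,delta(*tcp_for(ex,z,t)))
d=ctrl.get_image('scene');save('s15.png',d['img'],(160,140,260,230),6)
"
```

```text
clock: 15.53
eef_pos: [520.0, -165.6, 29.6]
tool_rot: [3.089, -0.002, 1.796]
force: [6.8, 2.3, -3.0]
width: 24.7
t 15.53 end x,y,z [-53.89   0.13  46.36] tilt 2.99 yaw 0.2254 roll 0.12 F [ 7.18  0.7  -3.03] w 24.7
t 15.58 end x,y,z [-53.98   0.18  46.36] tilt 2.99 yaw 0.2254 roll 0.12 F [ 7.94  0.3  -2.3 ] w 24.1
t 15.63 end x,y,z [-54.     0.18  46.38] tilt 2.99 yaw 0.2254 roll 0.12 F [ 8.47  1.52 -1.9 ] w 24.5
2 [-0.007 -0.001  0.022  0.991 -0.125  0.068]
1 [-0.007 -0.01   0.046  1.991 -0.124  0.069]
0 [-0.007 -0.02   0.07   2.991 -0.124  0.07 ]
```

View pics/s15.png

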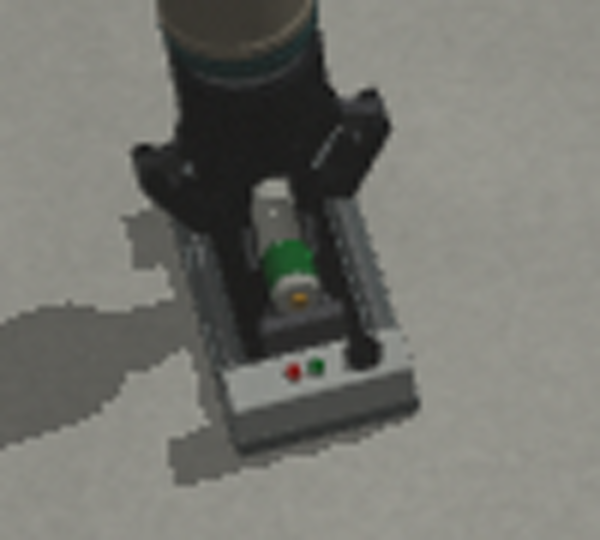

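```bash
python3 -m creep '-0.007 -0.002 0.012 0.5 0 0 1;-0.007 -0.004 0.025 1.1 0 0 1;-0.007 -0.008 0.037 1.7 0 0 1;-0.007 -0.013 0.05 2.3 0 0 1;-0.007 -0.02 0.07 3 0 0 1;-0.007 -0.02 0.07 3 0 0 1;-0.007 -0.02 0.07 3 0 0 1'; python3 -c "
from h import *
now()
for i in range(3): ctrl.get_image('top');s=now()
d=ctrl.get_image('scene');save('s16.png',d['img'],(160,140,260,230),6)
d=ctrl.get_image('wrist');save('w16.png',d['img'],None,1.5)
"
```

```text
clock: 16.27
eef_pos: [519.6, -166.0, 27.0]
tool_rot: [3.141, -0.002, 1.796]
force: [7.8, 3.6, 0.3]
width: 24.2
t 16.27 end x,y,z [-53.45  -0.12  46.4 ] tilt 0.02 yaw 0.225 roll 0.11 F [8.42 1.73 0.3 ] w 24.2
t 16.32 end x,y,z [-53.48  -0.14  46.37] tilt 0.02 yaw 0.225 roll 0.11 F [ 7.32  2.44 -0.82] w 24.4
t 16.37 end x,y,z [-53.5   -0.12  46.37] tilt 0.02 yaw 0.225 roll 0.11 F [ 7.55  1.2  -0.08] w 24.1
t 16.42 end x,y,z [-53.49  -0.13  46.37] tilt 0.03 yaw 0.225 roll 0.11 F [ 7.9   1.18 -1.  ] w 24.2
```

View pics/s16.png

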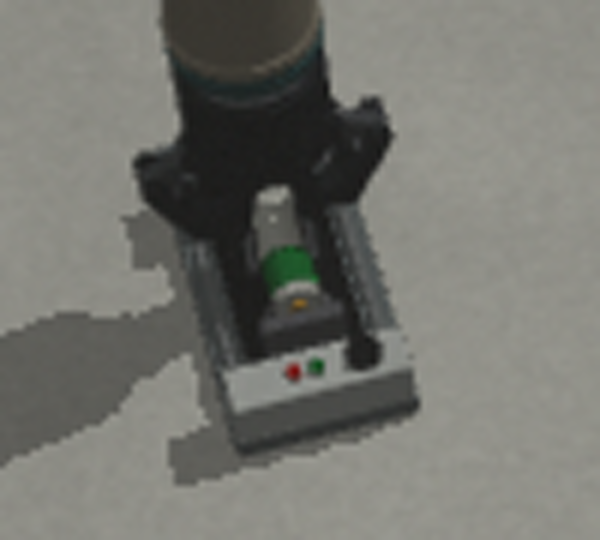

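View pics/w16.png

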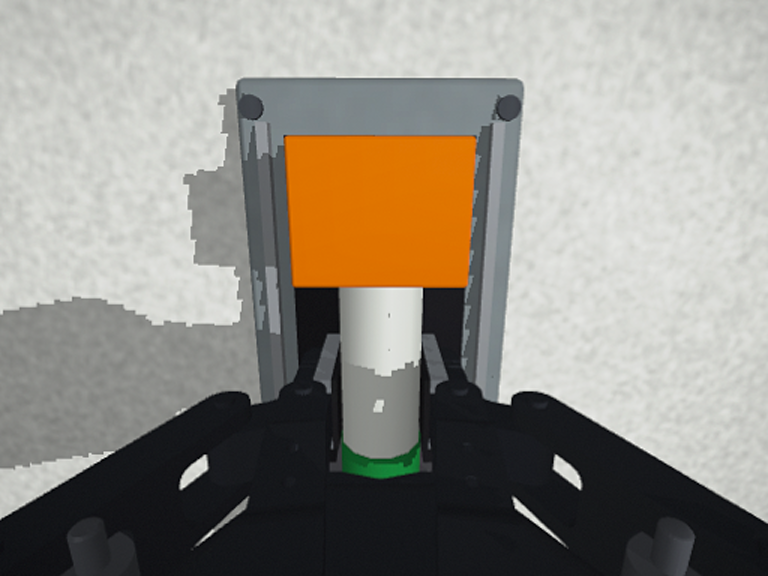

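```bash
python3 -m creep '0.01 0.01 0 0 0 0 1;0.02 0.02 0 0 0 0 1;0.02 0.03 0 0 0 0 1;0.02 0.03 0 0 0 0 1;0.02 0.03 0 0 0 0 1'; python3 -c "
from h import *
now()"; python3 -m creep '0 0 0 0 0 0 0.8;0 0 0 0 0 0 0.73;0 0 0 0 0 0 0.68;0 0 0 0 0 0 0.64;0 0 0 0 0 0 0.64;0 0 0 0 0 0 0.64;0 0 0 0 0 0 0.64'; python3 -c "
from h import *
now();ctrl.get_image('top');now()
d=ctrl.get_image('wrist');save('w17.png',d['img'],None,1.5)
d=ctrl.get_image('scene');save('s17.png',d['img'],(160,140,260,230),6)
"
```

```text
clock: 16.93
eef_pos: [519.8, -165.9, 27.0]
tool_rot: [-3.14, -0.001, 1.795]
force: [6.7, 1.9, 1.0]
width: 24.5
t 16.93 end x,y,z [-53.17  -0.06  46.43] tilt -0.07 yaw 0.2245 roll 0.05 F [6.97 0.33 1.01] w 24.5
clock: 17.52
eef_pos: [516.5, -166.7, 25.9]
tool_rot: [-3.134, -0.001, 1.795]
force: [-0.5, -0.6, 0.9]
width: 30.9
t 17.52 end x,y,z [-5.646e+01 -4.000e-02  4.565e+01] tilt -0.44 yaw 0.224 roll 0.07 F [-0.58 -0.44  0.87] w 30.9
t 17.57 end x,y,z [-5.623e+01 -3.000e-02  4.569e+01] tilt -0.42 yaw 0.2241 roll 0.07 F [ 0.4   0.08 -0.05] w 30.8
```

View pics/w17.png

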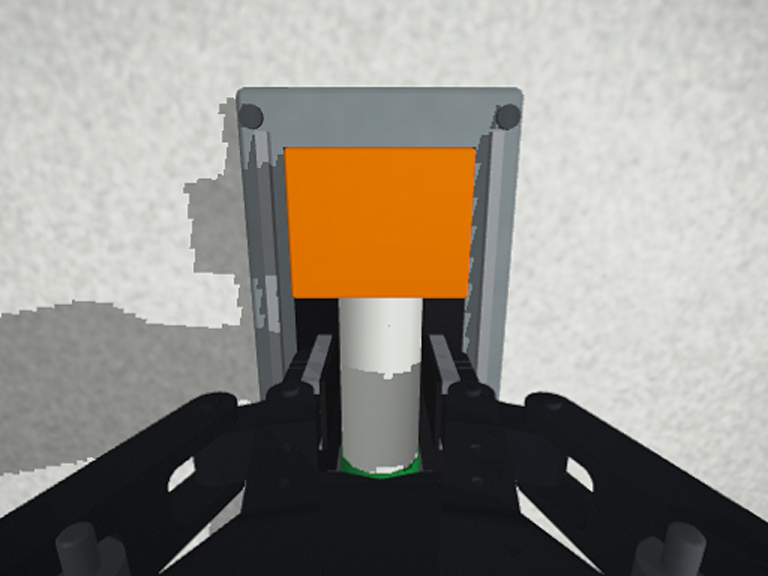

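View pics/s17.png

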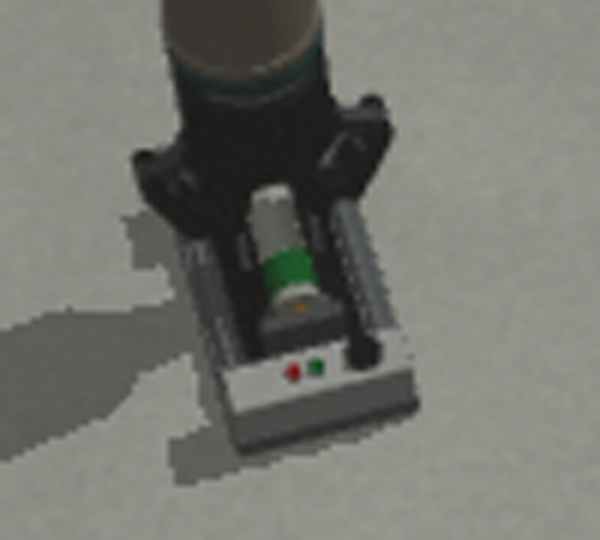

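```bash
python3 -m creep '0 0 -0.1 0 0 0 0.62;0 0 -0.25 0 0 0 0.62;0 0 -0.45 0 0 0 0.62;0 0 -0.7 0 0 0 0.62;0 0 -1 0 0 0 0.62;0 0 -1 0 0 0 0.62'; python3 -c "
from h import *
now()"; python3 -m creep '0 0.2 -0.4 0 0 0 0.3;0 0.7 -1 0 0 0 0.3;0 1.2 -1.6 0 0 0 0.3;0 1.7 -2.2 0 0 0 0.3;0 2 -2.8 0 0 0 0.3;0 2.2 -3.2 0 0 0 0.3;0 2.2 -3.2 0 0 0 0.3;0 2.2 -3.2 0 0 0 0.3;0 2.2 -3.2 0 0 0 0.3'; python3 -c "
from h import *
s=now()
d=ctrl.get_image('wrist');save('w18.png',d['img'],None,1.5);save('w18b.png',d['img'],(190,0,330,230),2.6)
d=ctrl.get_image('scene');save('s18.png',d['img'],(160,140,350,230),4.2)
"
```

```text
clock: 18.17
eef_pos: [519.4, -166.5, 68.9]
tool_rot: [-3.139, 0.001, 1.795]
force: [0.7, 0.4, 0.2]
width: 32.6
t 18.17 end x,y,z [-53.71  -0.5   88.41] tilt -0.12 yaw 0.2242 roll -0.03 F [0.81 0.23 0.19] w 32.6
clock: 18.92
eef_pos: [602.8, -147.3, 192.5]
tool_rot: [-3.133, -0.001, 1.795]
force: [0.2, -0.3, 0.2]
width: 59.9
t 18.92 end x,y,z [ 32.01  -0.34 212.36] tilt -0.49 yaw 0.2241 roll 0.07 F [ 0.08 -0.38  0.16] w 59.9
```

View pics/w18.png

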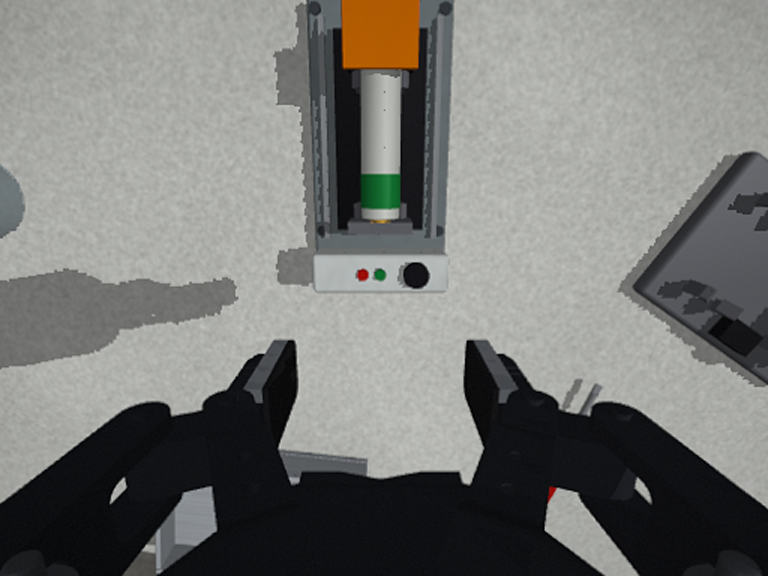

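View pics/s18.png

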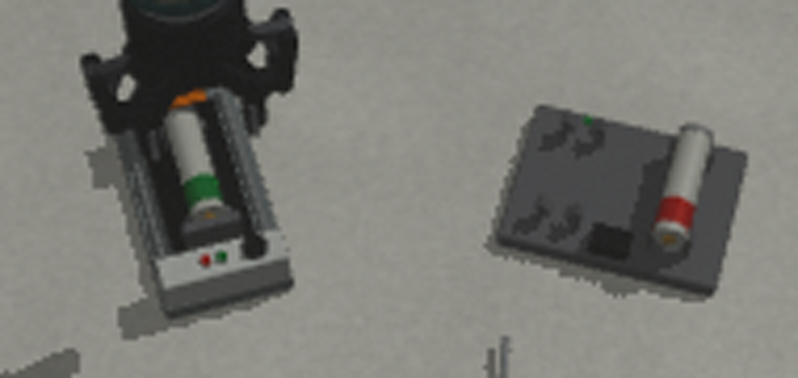

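Run:
```python
from h import *
s=now();d=ctrl.get_image("wrist")
save("w19.png",d["img"],(205,30,310,170),4.2)
# widths of the white body along its length vs model at level z=46
im=d["img"].astype(int);g=im.sum(2)
C=B+UX*-2
for X in (-25,-10,5,15,30):
    p=C+UX*X+[0,0,46]
    a=[proj(d,p+UY*sg*13,s)[0] for sg in(-1,1)]
    r=int(round(a[0][1])); row=g[r,225:285]; k=np.where((im[r,225:285].max(1)>105))[0]+225
    print(X,"row",r,"model",a[0][0].round(1),a[1][0].round(1),"obs",k.min(),k.max()+1)
print("nub tip level model",proj(d,C+UX*50+[0,0,46],s),"shoulder top",proj(d,C+UX*47+[0,0,59],s),"tilted 3deg shoulder top",proj(d,C+UX*47+[0,0,64],s))
print("band edges (top line)",proj(d,C+UX*18+[0,0,59],s),proj(d,C+UX*40+[0,0,59],s))
```

```text
t 19.02 end x,y,z [ 31.86  -0.34 212.  ] tilt -0.52 yaw 0.2241 roll 0.1 F [-0.44 -0.66 -0.51] w 59.9
-25 row 68 model 238.6 265.8 obs 242 267
-10 row 85 model 238.8 265.6 obs 242 285
5 row 101 model 239.0 265.5 obs 242 267
15 row 111 model 239.1 265.4 obs 241 284
30 row 127 model 239.3 265.2 obs 253 284
nub tip level model [[252.29078259 146.83772983]] shoulder top [[252.26745202 145.24449477]] tilted 3deg shoulder top [[252.25921967 145.80067235]]
band edges (top line) [[252.23346654 114.54726847]] [[252.25939241 137.9850609 ]]
```

View pics/w19.png

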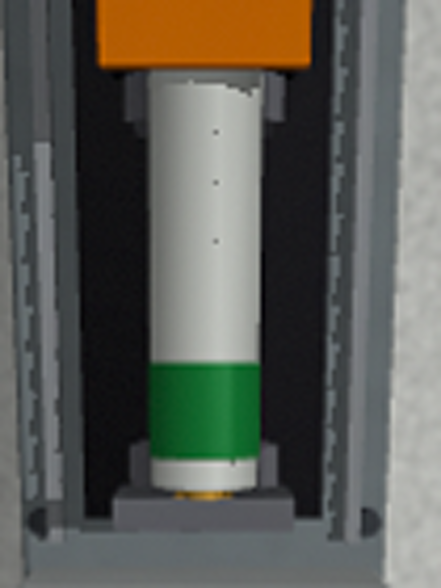

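```bash
python3 -c "
from h import *
now();print(ctrl.finish_job())"
```

```text
t 19.07 end x,y,z [ 32.05  -0.32 212.09] tilt -0.5 yaw 0.224 roll 0.1 F [ 0.31 -0.28 -0.51] w 59.8
the job is handed in; nothing more can be done
None
```

I took the green-banded cell out of the charger and fitted it in the lamp's power unit, then handed the job in at about 19 s. No verdict was reported.

- **Insertion:** With the nub raised about 12°, the plain end went under the hood. I felt the spring contact about 2 mm farther towards -x than I had estimated from the pictures. I pressed to about 11–12 mm of travel by position, with readings of 8–9 N, then tipped the cell level. The upward force never exceeded about 1 N while tipping, and I let go at that point.
- **Seating:** The final wrist picture shows the cell centred in both rests and looking level. Its nub is in front of and against the fixed contact, and its plain end is under the hood.
- **Surroundings:** The red-banded cell is still in the charger and I saw nothing else displaced, though I did not measure the other objects. The gripper stands clear, with forces near zero.

Some checks disagreed or were rough:

- **First grip:** It sat slightly high on the cell, so I regripped about 4 mm lower before lifting.
- **Gripper width:** It read about 24 mm on the 26 mm cell.
- **Spring travel:** The readings during the press gave about 0.9 mm less travel than the positions did. I pushed about 0.5 mm further to cover that, staying short of the stop.
- **Release:** The tool sprang back about 3 mm when the fingers opened. The cell stayed seated.
- **Level check:** My edge-width measurement was disturbed by the background on most of the lines I checked. The level judgement rests mainly on the pictures.

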